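# Drop the used clipper blade through the bin's sprung flap

## Task

Get rid of the used clipper blade that lies on the shelf of the white blade bin: push the bin's sprung flap open with one fingertip and, with that finger still holding the flap open, push the blade over the edge of the shelf with the other finger so that it drops into the bin; then let the flap close. Only push, never lift the blade, and leave the hair clipper, the comb and the spray bottle where they are.

Things in the scene. Friction and masses are not known exactly. Their poses are not given: they have to be found in the camera images.
- bin_lip (a point): Middle of the lip of the fixed white bin: far edge of its flat shelf, at shelf height, 100 mm above the table. x points level from the shelf over the lip into the bin (away from the robot), y along the lip, z up. Shelf: x = -136 mm to 0, 200 mm wide, with rims 6 mm high at y = +-100 mm, rising to 27 mm past x = 16 mm. Beyond the lip, under the flap, the bin is open, 95 mm deep.
- flap_hinge (a point): Middle of the flap's hinge line (along y), 80 mm beyond the lip and 40 mm higher; axes as the lip's. The flap is an aluminium plate 3 x 88 x 194 mm; shut, it slopes from the hinge down to just above the lip. From 7 mm beyond the hinge there is a hood, top 8 mm above the hinge. Cheeks outside the flap (y = +-100 to 106 mm) reach hood height from x = -24 mm here.
- flap (a joint): Flap angle, rad: 0 shut, up to 1.1 (hanging down) as its free edge swings down into the bin. A spring shuts it: 0.1 N m shut, 0.25 N m at 0.6. A downward finger just above the shelf, moving along the lip's x, meets it about 10 mm past the lip and slides along it as it opens: about 0.15 rad with the finger's front 30 mm past the lip, 0.4 at 50 mm, 0.6 at 60 mm.
- blade_centre (a point): Centre (half-way up) of the loose steel clipper blade, a block 34 mm long (x), 46 mm wide (y), 16 mm high, 55 to 110 g, flat on the shelf 55 to 85 mm before the lip, its toothed edge (+x) towards the flap, within 0.15 rad of square. Its back (-x) has a pocket 24 mm wide, 9 mm deep between two tangs 11 mm wide, where a fingertip can push.
- clipper: Gold-toned hair clipper lying on the blue mat, left of the bin, about 180 x 46 x 34 mm; origin at the centre of its underside. Leave alone.
- comb: Black fine-tooth comb lying flat on the blue mat, left of the bin, 175 x 28 x 4 mm; origin at the centre of its underside. Leave alone.
- spray_bottle: Red spray bottle with a black head, standing right of the bin, 76 mm across, 202 mm high; origin at the centre of its underside. Leave alone.

How it is judged:
By the outcome, as a careful person would: the job done as asked, in the order asked, and still so for the second after the job is handed in, with the robot touching nothing.
It also fails if it takes over 38 s, if anything falls off the work surface, if the arm or the gripper's body presses on something with over 40 N, if the wrist force passes 120 N, or if a joint passes its speed limit or range.

## Robot

A 6-joint arm with a two-finger parallel gripper is mounted at the origin on the work surface. World frame = base frame: x ahead of the robot, y to its left, z up, the work surface at z = 0. Lengths are in m, angles in rad, forces in N, time in s.
With the tool pointing down it reaches from about 0.25 to 0.725 m from the base axis. Payload 4 kg.
Tool frame: the origin (TCP) lies between the finger pads; the fingertips stand 25 mm ahead of it and the grasp point (between the pads) lies 6 mm ahead of it; z points along the fingers, y is the line along which they close (so a half turn about z gives the same grasp; the last joint's range is limited). The gripper opens to 85 mm and grips with 20 to 120 N. Pads are 22 mm wide; open, the fingers measure 114 mm over their backs; the gripper's body (76 mm by 85 mm) begins 54 mm behind the grasp point. The pads swing forward as they close: fully open they stand 13 mm farther back than shut.
Start: joints at [-1.135, 0.241, 0.005, 1.335, 0, 1.571], TCP at [0.211, -0.453, 0.256] pointing down, gripper open.
Joint ranges: [-2.72, 2.72], [-1.05, 1.87], [-1.09, 1.28], [-1.99, 2.15], [-1.42, 1.44], [-3.14, 3.14]. Speed limits (rad/s): [2.79, 2.79, 3.14, 3.14, 3.14, 3.14].

## Interface

Orientations are given as a unit quaternion [x, y, z, w].
In Python, from workcell import bot gives the robot as it stands. The module is installed in compiled form; this text tells all that it offers.
- The arm moves only by the shell command python3 -m pendant 'ROWS'. ROWS is JSON, one flat list of numbers, 7 for each row, row after row: the shift along the tool's x, y, z normalised to -1 to 1, where 1 is 0.5 m, then the turn, a rotation vector about the tool's x, y, z normalised to -1 to 1, where 1 is 180 degrees, then the opening, from 0 (shut) to 1 (fully open). In form: [tx, ty, tz, ax, ay, az, fingers, tx, ty, tz, ax, ay, az, fingers, ...]. A call has exactly 10 rows; each row is the pose to reach, as a shift and turn from the pose commanded when the call began, along the tool's axes at that moment, turning the shorter way round; what a row does not reach only later rows make up. A row lasts 1/12 s, in which the tool goes at most 41.7 mm and 7.16 degrees, less where a joint would pass 70% of its speed; a pose out of reach is approached as far as the arm can. A call with a number of a shift or a turn outside -1 to 1 is refused whole. A call with a gripper value outside its range is refused whole. The fingers move at their own pace and stop on an object; the grip force is fixed at half the most. Time passes only in rows, so rows that repeat a pose let the fingers close, or fill a call up. It gives the time, the measured TCP pose, the force, the opening and the grip force at its end, in the units of the state.
- bot.get_obs(): the state, without advancing time (a new reading comes with each control period).
- bot.camera(name): name is "scene" or "top" or "wrist"; returns a dict with "pixels" (400x640x3 uint8, red, green, blue), "mtx" (3x3 intrinsics, pixels), "cam_to_world" (4x4, takes a point from camera to world coordinates); the wrist camera has in their place "hand_eye" (4x4, takes a point from camera to tool coordinates, whose origin is the TCP and whose axes are the flange's). Camera axes: x right, y up, looking along -z (the intrinsics and any distortion apply to the point x, -y, -z); pixel columns grow to the right and rows downward; lengths in m; the calibration is good to about 2 mm. A picture is of the moment at which its call begins: read the wrist's pose just before it. There is no depth.
- bot.job_done(): hands the job in; it is judged then, once.
The state is a dict: "clock": time; "joint_pos": joint angles; "joint_vel": joint speeds; "tau": joint torques, N m; "eef_pos": TCP position; "tool_rot": TCP orientation; "ft_force": force on the tool from outside, world axes, zero at the start; "ft_torque": the same for the moment, N m; "grip_width": finger opening in m; "grasp_force": force on a finger pad.
Only numpy, scipy, OpenCV 4.12 (cv2) and the standard library are available. Lean on these libraries where they do the work, as an engineer would, in place of code of your own. Each camera call takes 0.05 s, during which the arm holds its last target. There are 200 camera calls.

## Working session

There is one attempt and no reset: what is moved stays moved. The work goes in short steps, Python scripts to look and compute and a shell command to move; the robot and the scene stay as the last step left them, time stands still between calls to the robot, and variables do not carry over. Pictures are saved under pics/ and viewed, at most 10 in all, crops included, and the job is handed in when it is done.

```bash
mkdir -p pics
python3 - <<'E'
from workcell import bot
import cv2,numpy as np,pickle
o=bot.get_obs();print({k:np.round(v,3).tolist() for k,v in o.items()})
d={}
for n in("scene","top"):
    c=bot.camera(n);d[n]=c
    cv2.imwrite(f"pics/{n}0.png",c["pixels"][:,:,::-1]);print(n,{k:np.round(v,4).tolist() for k,v in c.items() if k!="pixels"})
pickle.dump(d,open("d0.pkl","wb"))
E
```

```text
{'clock': 0.0, 'joint_pos': [-1.135, 0.241, 0.004, 1.335, -0.0, 1.571], 'joint_vel': [-0.002, 0.0, -0.0, -0.001, -0.001, 0.0], 'tau': [-0.0, -37.231, 25.241, 0.017, -0.0, -0.0], 'eef_pos': [0.211, -0.453, 0.255], 'tool_rot': [0.976, 0.216, -0.0, -0.001], 'ft_force': [-0.64, 0.12, 0.03], 'ft_torque': [-0.0, 0.029, -0.061], 'grasp_force': 0.0, 'grip_width': 0.085}
scene {'mtx': [[397.731, 0.0, 322.0691], [0.0, 397.731, 202.1438], [0.0, 0.0, 1.0]], 'cam_to_world': [[-0.8897, -0.2928, 0.3502, 0.9077], [0.4565, -0.5614, 0.6902, 0.7426], [-0.0055, 0.774, 0.6332, 0.7242], [0.0, 0.0, 0.0, 1.0]]}
top {'mtx': [[416.6564, 0.0, 329.0976], [0.0, 416.6564, 199.1456], [0.0, 0.0, 1.0]], 'cam_to_world': [[-0.0226, 0.9956, -0.0906, 0.4577], [-0.9997, -0.0222, 0.0052, 0.0576], [0.0031, 0.0907, 0.9959, 1.0952], [0.0, 0.0, 0.0, 1.0]]}
```

View pics/top0.png

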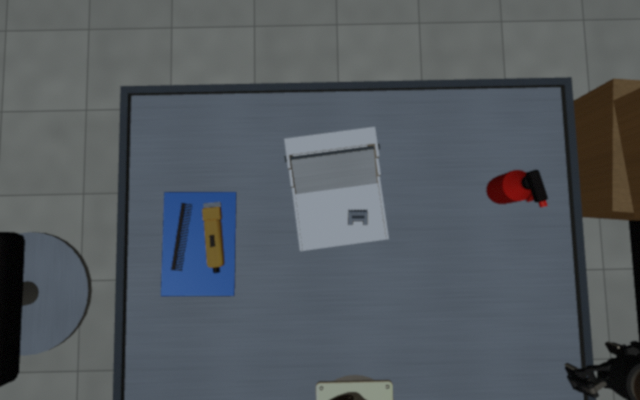

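View pics/scene0.png

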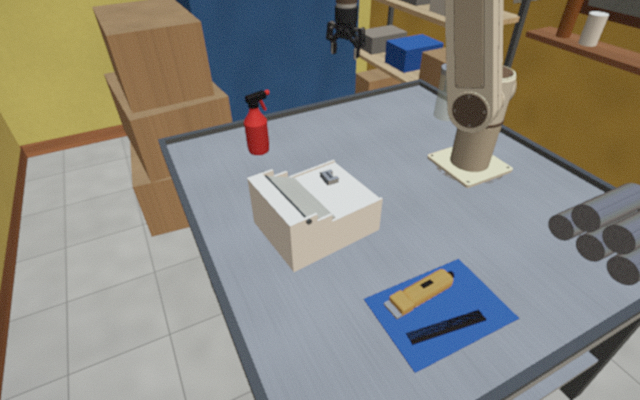

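The top view shows the bin: shelf front corners near (300,250) and (388,238), lip near (295,192)–(381,184), and the blade at (358,217). The clipper and comb are at left, the bottle at right near (510,187). The scene view agrees. Next I'll zoom in.

```bash
cat > h.py <<'E'
import numpy as np
def ray(c,px,z):
    K=c["mtx"];T=c["cam_to_world"]
    p=np.atleast_2d(px).astype(float)
    d=np.c_[(p[:,0]-K[0,2])/K[0,0],-(p[:,1]-K[1,2])/K[1,1],-np.ones(len(p))]@T[:3,:3].T
    s=(z-T[2,3])/d[:,2]
    return T[:3,3]+d*s[:,None]
def proj(c,P):
    T=c["cam_to_world"];q=(np.atleast_2d(P)-T[:3,3])@T[:3,:3];K=c["mtx"]
    return np.c_[K[0,2]-K[0,0]*q[:,0]/q[:,2],K[1,2]+K[1,1]*q[:,1]/q[:,2]]
E
python3 - <<'E'
import pickle,cv2,numpy as np
from h import *
d=pickle.load(open("d0.pkl","rb"));t=d["top"]
cr=t["pixels"][120:258,276:400,::-1]
cr=cv2.resize(cr,None,fx=4.3,fy=4.3,interpolation=cv2.INTER_CUBIC);cv2.imwrite("pics/crop.png",cr)
c=ray(t,[[300,250],[388,238],[381,184],[295,192]],.1);print(c.round(4))
print(np.linalg.norm(c[0]-c[1]),np.linalg.norm(c[1]-c[2]))
# blade mask
g=cv2.cvtColor(t["pixels"],cv2.COLOR_RGB2GRAY);
s=g[205:228,343:374];print(s[::2])
E
```

```text
[[ 0.4287  0.1241  0.1   ]
 [ 0.4523 -0.0856  0.1   ]
 [ 0.582  -0.0734  0.1   ]
 [ 0.5673  0.1339  0.1   ]]
0.21106086567278676 0.13032255581556537
[[147 147 148 147 147 147 147 147 147 147 147 147 147 147 148 147 147 147
  147 147 146 147 147 147 147 147 147 148 147 147 147]
 [148 147 146 146 148 146 146 147 146 147 147 146 146 147 147 146 146 146
  145 146 146 146 147 146 146 147 147 148 147 146 147]
 [147 148 147 146 140 128 120 122 119 118 120 116 114 117 116 114 117 116
  114 118 115 112 116 119 130 143 147 147 148 147 148]
 [147 148 146 145 133 106  78  70  68  67  67  64  63  64  64  62  65  61
   63  65  62  59  62  76 108 136 146 147 147 147 148]
 [146 147 148 144 131 108  92  85  83  82  84  84  83  82  83  86  85  83
   83  83  82  82  85  90 108 132 144 147 147 148 147]
 [147 147 147 144 130 107  92  87  81  73  69  69  69  70  69  69  69  69
   68  69  71  79  87  93 110 133 145 147 147 147 148]
 [148 146 147 143 127 103  91  86  77  60  52  51  51  51  51  51  51  52
   51  50  55  71  84  92 110 133 145 147 147 148 147]
 [147 148 146 143 124  98  89  89  87  84  84  84  84  85  85  84  84  84
   83  84  82  85  88  93 111 133 145 147 148 147 147]
 [147 147 147 143 124  98  89  90  90  91  99 112 116 116 116 115 116 116
  113 100  87  87  90  95 111 133 145 147 147 147 147]
 [147 147 146 142 126 100  94  93  94 104 126 143 147 147 146 147 147 147
  142 126 101  94  93  97 114 134 145 148 147 147 147]
 [147 147 147 145 139 132 130 130 130 135 143 147 147 147 147 147 147 147
  146 140 132 129 128 131 137 144 148 147 147 147 147]
 [147 147 146 147 147 146 146 146 147 147 147 147 148 147 147 147 147 146
  146 147 146 147 147 147 147 146 148 147 147 147 147]]
```

View pics/crop.png

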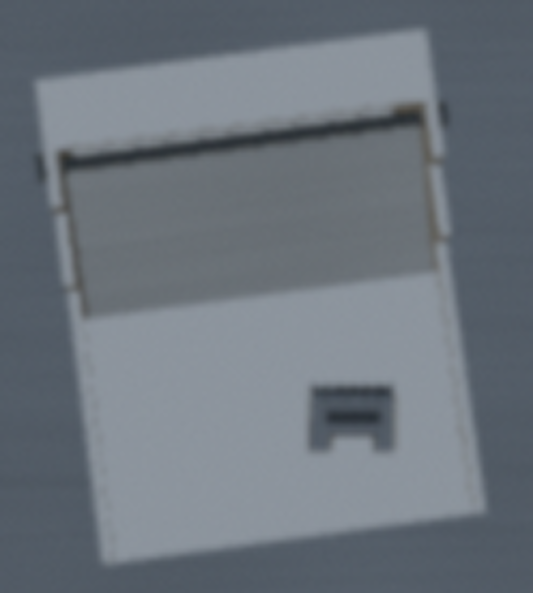

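The crop shows the front corners at (103,565) and (486,512), the flap's free edge from (85,317) to (437,270), and the blade's front edge from (313,387) to (393,387). The blade's tang ends are at about y=450 and its pocket is around x=352. I'll fit the poses from these.

```bash
cat > fit.py <<'E'
import pickle,cv2,numpy as np
from scipy.optimize import least_squares
from h import *
d=pickle.load(open("d0.pkl","rb"));t=d["top"];s=d["scene"]
P=np.array([[-136,106,6],[-136,-106,6],[1.5,97,3],[1.5,-97,3]])/1e3
px=np.array([[103,565],[486,512],[85,317],[437,270]])+.5
px=px/4.3-.5+[276,120]
def W(p,P):
    c,n=np.cos(p[2]),np.sin(p[2]);return np.c_[p[0]+c*P[:,0]-n*P[:,1],p[1]+n*P[:,0]+c*P[:,1],.1+P[:,2]]
r=least_squares(lambda p:(proj(t,W(p,P))-px).ravel(),[.57,.03,.11])
lip=r.x
def tobin(w):
    c,n=np.cos(lip[2]),np.sin(lip[2]);q=w[:,:2]-lip[:2];return np.c_[c*q[:,0]+n*q[:,1],-n*q[:,0]+c*q[:,1]]
if __name__=="__main__":
    print("lip",lip.round(4),"res px",r.fun.round(2))
    # front wall top edge in scene as a check
    print("scene px lip ends, front ends",proj(s,W(lip,np.array([[0,100,0],[0,-100,0],[-136,106,6],[-136,-106,6]])/1e3)).round(0).tolist())
    for n,z in(("top",.116),("scene",.112)):
        c=d[n];g=cv2.cvtColor(c["pixels"],cv2.COLOR_RGB2GRAY)
        q=proj(c,W(lip,np.array([[-130,95,0],[-130,-95,0],[-15,-95,0],[-15,95,0]])/1e3))
        m=np.zeros_like(g);cv2.fillPoly(m,[q.astype(np.int32)],255)
        med=np.median(g[m>0]);b=((g<med-27)&(m>0)).astype(np.uint8)
        cs,_=cv2.findContours(b,cv2.RETR_EXTERNAL,cv2.CHAIN_APPROX_NONE)
        k=max(cs,key=cv2.contourArea);w=ray(c,k[:,0,:],z)
        R=cv2.minAreaRect((tobin(w)*1e3).astype(np.float32));print(n,cv2.contourArea(k),"bin-frame rect mm",R)
        a=np.array(R[0])/1e3;print(" world centre",W(lip,np.array([[*a,0]])).round(4))
E
python3 fit.py
```

```text
lip [0.5735 0.0343 0.1121] res px [ 0.13  0.01  0.    0.21  0.78 -0.19 -0.91 -0.02]
scene px lip ends, front ends [[336.0, 219.0], [293.0, 178.0], [382.0, 198.0], [333.0, 159.0]]
top 251.5 bin-frame rect mm ((-74.04230499267578, -39.71043395996094), (44.8887825012207, 35.28575134277344), 82.2927017211914)
 world centre [[ 0.5043 -0.0134  0.1   ]]
scene 180.5 bin-frame rect mm ((-71.73019409179688, -36.76572036743164), (63.62871170043945, 41.18952941894531), 81.57304382324219)
 world centre [[ 0.5063 -0.0102  0.1   ]]
```

```bash
python3 -m pendant '[0.908,-0.632,0,0,0,-0.675,1,0.908,-0.632,0,0,0,-0.675,1,0.908,-0.632,0,0,0,-0.675,1,0.908,-0.632,0,0,0,-0.675,1,0.908,-0.632,0,0,0,-0.675,1,0.908,-0.632,0,0,0,-0.675,1,0.908,-0.632,0,0,0,-0.675,1,0.908,-0.632,0,0,0,-0.675,1,0.908,-0.632,0,0,0,-0.675,1,0.908,-0.632,0,0,0,-0.675,1]'
cat > go.py <<'E'
# usage: go.py binx biny z [angle of tool y in bin, deg]: shift/turn to a TCP target in pendant units
import sys
from workcell import bot
from fit import *
from scipy.spatial.transform import Rotation as Ro
a=[float(v) for v in sys.argv[1:]]
o=bot.get_obs();R=Ro.from_quat(o["tool_rot"]);p=np.array(o["eef_pos"])
th=np.radians(a[3] if len(a)>3 else 50)+lip[2]
y=np.array([np.cos(th),np.sin(th),0]);z=np.array([0,0,-1.]);x=np.cross(y,z)
w=W(lip,np.array([[a[0]/1e3,a[1]/1e3,0]]))[0];w[2]=a[2]
print("bin now",(tobin(p[None])[0]*1e3).round(1),p.round(4),"f",np.round(o["ft_force"],1),"t",o["clock"],"j",np.round(o["joint_pos"],2))
print("shift",(R.inv().apply(w-p)/.5).round(4),"turn",((R.inv()*Ro.from_matrix(np.c_[x,y,z])).as_rotvec()/np.pi).round(4))
E
python3 go.py -85 0 .19
```

```text
clock: 0.93
eef_pos: [0.4209, -0.0911, 0.2562]
tool_rot: [0.663, 0.749, -0.0, -0.0]
ft_force: [0.6, -0.6, 0.3]
grip_width: 0.0854
grasp_force: 0.0
bin now [-165.6 -107.6] [ 0.4209 -0.0911  0.2562] f [ 0.6 -0.6  0.3] t 0.9333 j [-0.21  0.1  -0.16  1.3  -0.    1.24]
shift [0.2137 0.1633 0.1323] turn [-1.000e-04 -0.000e+00 -2.749e-01]
```

```bash
python3 -m pendant '[0.214,0.163,0,0,0,-0.275,1,0.214,0.163,0,0,0,-0.275,1,0.214,0.163,0,0,0,-0.275,1,0.214,0.163,0,0,0,-0.275,1,0.214,0.163,0.132,0,0,-0.275,1,0.214,0.163,0.132,0,0,-0.275,1,0.214,0.163,0.132,0,0,-0.275,1,0.214,0.163,0.132,0,0,-0.275,1,0.214,0.163,0.132,0,0,-0.275,1,0.214,0.163,0.132,0,0,-0.275,1]'
python3 go.py -85 0 .14
python3 - <<'E'
from workcell import bot
import cv2,numpy as np,pickle
from h import *
o=bot.get_obs();c=bot.camera("wrist");pickle.dump((o,c),open("w.pkl","wb"))
print(np.round(c["hand_eye"],3).tolist(),np.round(c["mtx"],1).tolist())
T=dict(c);T["cam_to_world"]=c["hand_eye"]
for z in(.010,.025):
  print(proj(T,[[11,-42.5,z*1e3],[-11,-42.5,z*1e3],[11,42.5,z*1e3],[-11,42.5,z*1e3]]*np.array(.001)).round(0).tolist())
cv2.imwrite("pics/w1.png",c["pixels"][:,:,::-1])
t=bot.camera("scene");cv2.imwrite("pics/s1.png",cv2.resize(t["pixels"][60:260,200:460,::-1],None,fx=3,fy=3,interpolation=cv2.INTER_CUBIC))
E
```

```text
clock: 1.77
eef_pos: [0.4899, 0.0225, 0.191]
tool_rot: [0.293, 0.956, 0.0, 0.001]
ft_force: [-0.2, -0.8, -0.9]
grip_width: 0.0851
grasp_force: 0.0
bin now [-84.3  -2.5] [0.4899 0.0225 0.191 ] f [-0.2 -0.8 -0.9] t 1.7667 j [ 0.05  0.26 -0.14  1.17 -0.    0.64]
shift [0.0043 0.0028 0.1021] turn [ 0.0003  0.0004 -0.0027]
[[0.001, 0.951, 0.309, 0.078], [1.0, -0.001, -0.0, -0.0], [0.0, 0.309, -0.951, -0.119], [0.0, 0.0, 0.0, 1.0]] [[319.5, 0.0, 318.8], [0.0, 319.5, 201.7], [0.0, 0.0, 1.0]]
[[225.0, 254.0], [229.0, 296.0], [414.0, 254.0], [410.0, 296.0]]
[[233.0, 240.0], [237.0, 279.0], [406.0, 240.0], [402.0, 279.0]]
```

View pics/w1.png

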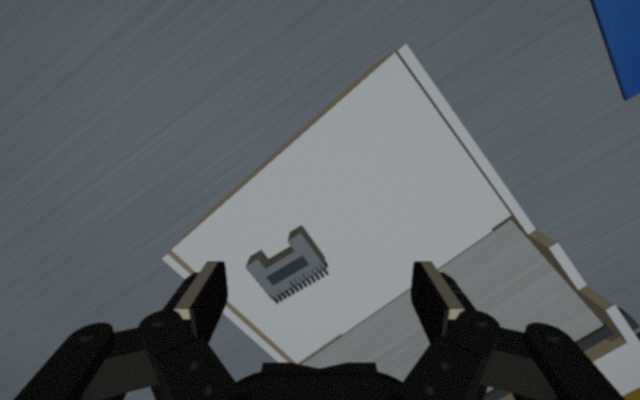

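View pics/s1.png

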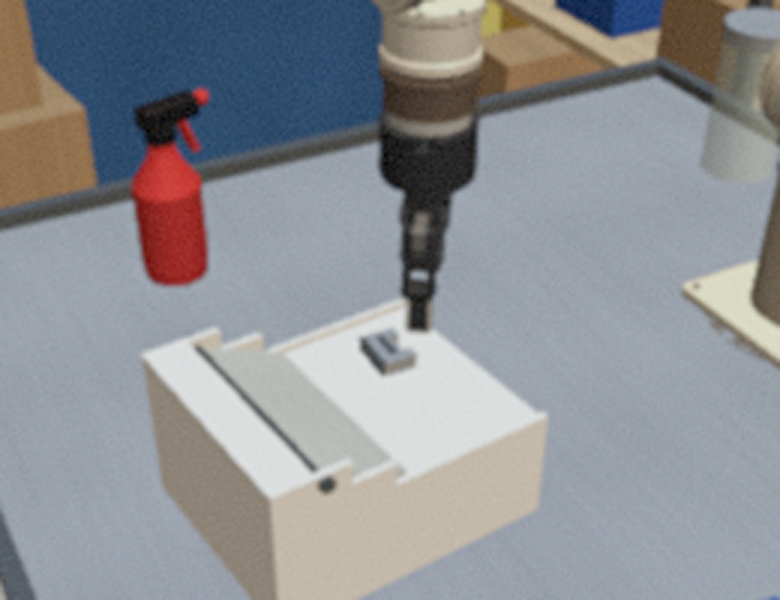

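The wrist view shows the blade with tang corners at (248,262) and (303,227) and teeth corners at (277,300) and (327,263). The pad tips are at row 262, columns 225 and 414, so the tips stand about 12 mm ahead of the TCP when open. The scene view shows both fingers clear above the shelf. I'll cross-check the blade from this view.

```bash
python3 - <<'E'
import pickle
from fit import *
from scipy.spatial.transform import Rotation as Ro
o,c=pickle.load(open("w.pkl","rb"))
M=np.eye(4);M[:3,:3]=Ro.from_quat(o["tool_rot"]).as_matrix();M[:3,3]=o["eef_pos"]
c["cam_to_world"]=M@c["hand_eye"]
print((tobin(ray(c,[[248,262],[303,227],[327,263],[277,300],[277,257]],.116))*1e3).round(1).tolist())
print("lip ends/front",(tobin(ray(c,[[165,258],[405,46]],.106))*1e3).round(1).tolist())
E
python3 go.py -85 0 .14
```

```text
[[-93.9, -57.9], [-89.0, -12.5], [-58.5, -17.5], [-58.9, -63.4], [-83.9, -40.3]]
lip ends/front [[-131.9, -106.1], [-132.9, 104.1]]
bin now [-84.3  -2.5] [0.49   0.0224 0.1913] f [-0.5  0.5  0.2] t 1.8667 j [ 0.05  0.26 -0.14  1.17  0.    0.64]
shift [0.0046 0.0028 0.1027] turn [ 0.0004  0.0006 -0.0024]
```

```bash
python3 -m pendant '[0.007,0.001,0.07,0,0,-0.0024,1,0.007,0.001,0.1,0,0,-0.0024,1,0.007,0.001,0.12,0,0,-0.0024,1,0.007,0.001,0.13,0,0,-0.0024,1,0.007,0.001,0.135,0,0,-0.0024,1,0.007,0.001,0.14,0,0,-0.0024,1,0.007,0.001,0.142,0,0,-0.0024,1,0.007,0.001,0.142,0,0,-0.0024,1,0.007,0.001,0.142,0,0,-0.0024,1,0.007,0.001,0.142,0,0,-0.0024,1]'
python3 go.py -85 0 .116
python3 - <<'E'
from workcell import bot
import cv2
t=bot.camera("scene");cv2.imwrite("pics/s2.png",cv2.resize(t["pixels"][120:230,240:400,::-1],None,fx=5,fy=5,interpolation=cv2.INTER_CUBIC))
E
```

```text
clock: 2.7
eef_pos: [0.4871, 0.0249, 0.1199]
tool_rot: [0.288, 0.958, 0.0, 0.001]
ft_force: [-0.6, -0.2, -0.4]
grip_width: 0.0855
grasp_force: 0.0
bin now [-86.9   0.3] [0.4871 0.0249 0.1199] f [-0.6 -0.2 -0.4] t 2.7 j [ 0.05  0.32 -0.26  0.99 -0.    0.64]
shift [-0.0032  0.002   0.0078] turn [0.0002 0.0003 0.0005]
```

View pics/s2.png

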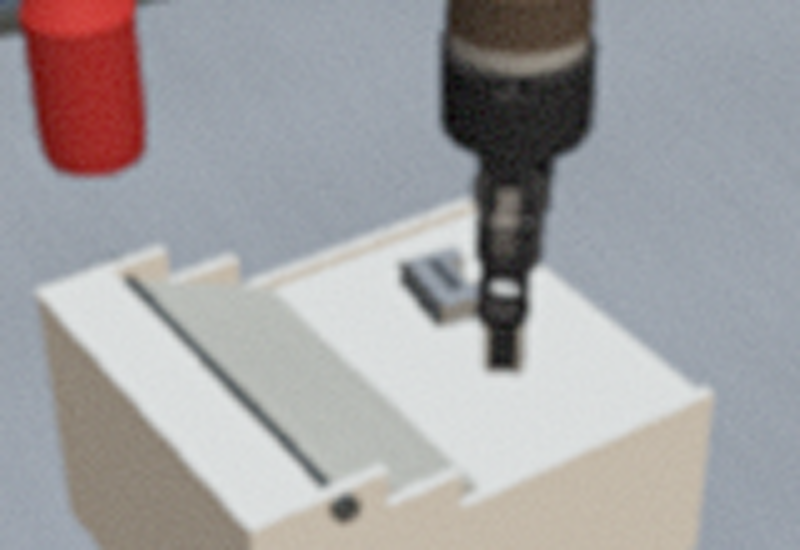

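The finger stands behind the blade, just above the shelf. The front finger's tip is near (505,370) in the crop, and nothing is touched yet. Next I'll lower a bit, checking the force.

```bash
python3 -m pendant '[0,0,0.002,0,0,0,1,0,0,0.004,0,0,0,1,0,0,0.006,0,0,0,1,0,0,0.008,0,0,0,1,0,0,0.008,0,0,0,1,0,0,0.008,0,0,0,1,0,0,0.008,0,0,0,1,0,0,0.008,0,0,0,1,0,0,0.008,0,0,0,1,0,0,0.008,0,0,0,1]'
python3 go.py 28 0 .116
python3 - <<'E'
from workcell import bot
import cv2,pickle
o=bot.get_obs();c=bot.camera("wrist");pickle.dump((o,c),open("w2.pkl","wb"))
cv2.imwrite("pics/w2.png",c["pixels"][:,:,::-1])
E
```

```text
clock: 3.58
eef_pos: [0.4867, 0.0249, 0.1154]
tool_rot: [0.288, 0.958, 0.0, 0.0]
ft_force: [0.3, 1.4, 1.1]
grip_width: 0.0852
grasp_force: 0.0
bin now [-87.3   0.3] [0.4867 0.0249 0.1154] f [0.3 1.4 1.1] t 3.5833 j [ 0.05  0.33 -0.27  0.98 -0.    0.64]
shift [-0.1773  0.1474 -0.0012] turn [0.     0.     0.0006]
```

View pics/w2.png

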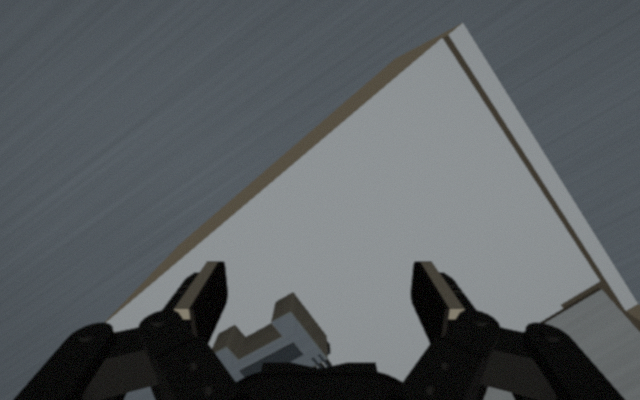

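The wrist view shows both tips just above the shelf, with the rear finger tip (225,262) behind the pocket at about (258,330). Driving along bin x carries it into the pocket, so I'll advance 50 mm.

```bash
python3 -m pendant '[-0.008,0.0065,0,0,0,0,1,-0.0155,0.013,0,0,0,0,1,-0.023,0.0195,0,0,0,0,1,-0.031,0.026,0,0,0,0,1,-0.0385,0.032,0,0,0,0,1,-0.046,0.0385,0,0,0,0,1,-0.0535,0.045,0,0,0,0,1,-0.061,0.0515,0,0,0,0,1,-0.069,0.058,0,0,0,0,1,-0.0765,0.064,0,0,0,0,1]'
python3 go.py 28 0 .116
python3 - <<'E'
from workcell import bot
import cv2,pickle
o=bot.get_obs();c=bot.camera("wrist");s=bot.camera("top")
a=c["pixels"][200:,80:560,::-1];b=cv2.resize(s["pixels"][120:258,276:400,::-1],None,fx=3,fy=3,interpolation=cv2.INTER_CUBIC)[:400]
import numpy as np
im=np.zeros((420,860,3),np.uint8);im[:200,:480]=a;im[:b.shape[0],482:482+b.shape[1]]=b
s=bot.camera("scene")["pixels"][130:230,240:400,::-1];im[200:420,:352]=cv2.resize(s,(352,220),interpolation=cv2.INTER_CUBIC)
cv2.imwrite("pics/m3.png",cv2.resize(im,(800,391)))
E
```

```text
clock: 4.47
eef_pos: [0.5367, 0.0305, 0.1153]
tool_rot: [0.288, 0.958, 0.0, -0.0]
ft_force: [-1.0, 0.9, 0.9]
grip_width: 0.0855
grasp_force: 1.0
bin now [-37.    0.3] [0.5367 0.0305 0.1153] f [-1.   0.9  0.9] t 4.4667 j [ 0.06  0.42 -0.13  1.02  0.    0.64]
shift [-0.1001  0.0828 -0.0015] turn [-0.     -0.      0.0006]
```

View pics/m3.png

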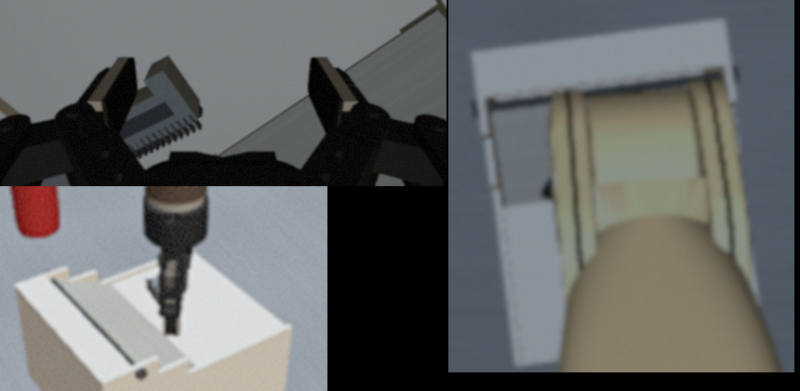

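The wrist view shows the rear finger seated in the pocket, with the visible tang at (160,70) and the teeth facing the lip. The front finger is just at the flap. I'll continue.

```bash
python3 -m pendant '[-0.006,0.005,0,0,0,0,1,-0.012,0.01,0,0,0,0,1,-0.0185,0.0155,0,0,0,0,1,-0.0245,0.0205,0,0,0,0,1,-0.0305,0.0255,0,0,0,0,1,-0.037,0.031,0,0,0,0,1,-0.043,0.036,0,0,0,0,1,-0.049,0.041,0,0,0,0,1,-0.055,0.046,0,0,0,0,1,-0.0615,0.0515,0,0,0,0,1]'
python3 go.py 28 0 .116
python3 - <<'E'
from workcell import bot
import cv2,numpy as np
a=bot.camera("wrist")["pixels"][200:,80:560,::-1]
s=bot.camera("scene")["pixels"][130:230,240:400,::-1]
im=np.zeros((500,480,3),np.uint8);im[:200]=a;im[200:]=cv2.resize(s,(480,300),interpolation=cv2.INTER_CUBIC)
cv2.imwrite("pics/m4.png",im)
E
```

```text
clock: 5.45
eef_pos: [0.5758, 0.035, 0.115]
tool_rot: [0.288, 0.958, -0.0, -0.001]
ft_force: [-4.4, -0.9, 1.5]
grip_width: 0.0854
grasp_force: 2.1
bin now [2.3 0.4] [0.5758 0.035  0.115 ] f [-4.4 -0.9  1.5] t 5.45 j [ 0.06  0.49 -0.02  1.07 -0.    0.64]
shift [-0.0399  0.0324 -0.002 ] turn [-0.0003 -0.0004  0.0006]
```

View pics/m4.png

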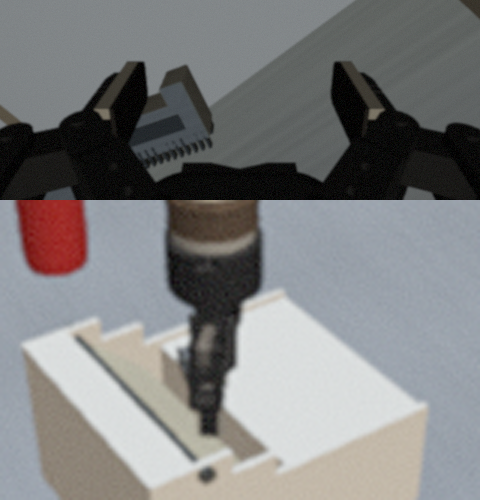

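The flap is open with the front finger holding it, and the blade is at the lip, slightly rotated but still in the pocket. I'll push it over.

```bash
python3 -m pendant '[-0.006,0.005,0,0,0,0,1,-0.011,0.009,0,0,0,0,1,-0.016,0.013,0,0,0,0,1,-0.021,0.017,0,0,0,0,1,-0.026,0.021,0,0,0,0,1,-0.031,0.025,0,0,0,0,1,-0.036,0.029,0,0,0,0,1,-0.04,0.0325,0,0,0,0,1,-0.04,0.0325,0,0,0,0,1,-0.04,0.0325,0,0,0,0,1]'
python3 go.py 28 0 .116
python3 - <<'E'
from workcell import bot
import cv2,numpy as np
a=bot.camera("wrist")["pixels"][200:,80:560,::-1]
s=bot.camera("scene")["pixels"][130:230,240:400,::-1]
im=np.zeros((500,480,3),np.uint8);im[:200]=a;im[200:]=cv2.resize(s,(480,300),interpolation=cv2.INTER_CUBIC)
cv2.imwrite("pics/m5.png",im)
E
```

```text
clock: 6.38
eef_pos: [0.5988, 0.0371, 0.1135]
tool_rot: [0.288, 0.958, -0.002, -0.003]
ft_force: [-8.2, -1.2, -0.7]
grip_width: 0.0853
grasp_force: 3.6
bin now [25.4 -0.1] [0.5988 0.0371 0.1135] f [-8.2 -1.2 -0.7] t 6.3833 j [ 0.06  0.53  0.06  1.1  -0.    0.65]
shift [-0.0038  0.0034 -0.0051] turn [-0.0016 -0.0018  0.0006]
```

View pics/m5.png

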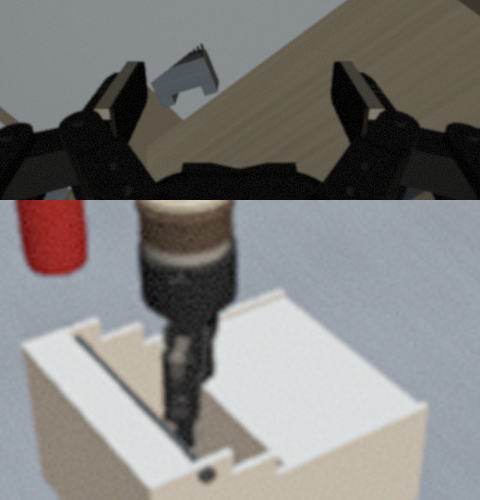

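The blade now shows at crop (185,75), beside the rear finger, turned round and possibly still moving. All 10 picture views are used, so I'll measure it numerically from here. First: is it static, and where is it?

```bash
cat > bl.py <<'E'
from workcell import bot
import cv2
from fit import *
from scipy.spatial.transform import Rotation as Ro
def wrist():
    o=bot.get_obs();c=bot.camera("wrist");M=np.eye(4);M[:3,:3]=Ro.from_quat(o["tool_rot"]).as_matrix();M[:3,3]=o["eef_pos"]
    c["cam_to_world"]=M@c["hand_eye"];return c
def show(c,x0,x1,y0,y1,st):
    p=c["pixels"].astype(int)
    for r in range(y0,y1,st):
        s=""
        for q in range(x0,x1,max(1,st//2)):
            R,G,B=p[r,q];v=(R+G+B)//3
            s+="#" if v<45 else ("b" if R>B+8 else ("." if v>115 else ("x" if v<85 else "o")))
        print(r,s)
if __name__=="__main__":
    for i in range(2):
        c=wrist();p=c["pixels"].astype(int);v=p.mean(2)
        print([p[y,x].tolist() for x,y in((265,275),(270,285),(240,240),(235,295),(350,330))])
    print("lip line px",proj(c,W(lip,np.array([[0,-100,0],[0,-40,0],[0,0,0],[0,60,0]])/1e3)).round(0).tolist())
    show(c,210,330,230,330,4)
E
python3 bl.py
```

```text
[[78, 86, 90], [76, 84, 90], [136, 142, 144], [90, 84, 73], [97, 90, 75]]
[[77, 83, 91], [79, 87, 92], [133, 138, 140], [91, 85, 73], [96, 89, 74]]
lip line px [[138.0, 348.0], [221.0, 283.0], [284.0, 234.0], [392.0, 148.0]]
230 ............................................................
234 ............................................................
238 ............................................................
242 ............................................................
246 ..................................oox.......................
250 ...............................oxx###xo.....................
254 ............................ox#######xxo....................
258 ..........................ox##x##xxxxxbx....................
262 xxxx###o...............oxxxxxxxxoxoxoxx#x...................
266 bbb####x.............oxxxxxoxxoxxxxoooxxxx..................
270 bb######...........oxxxxxxoxooooxoxxoooxxxo.................
274 ########o.......oxxxooooooxxxxooooooxooox#xo..............bb
278 ########x.....oooxooxxxoxoooooooooxxoxoxxxbxo..........bbbbb
282 ########x..ooxxxxooooooxoxooooooxxxxxxoooxx#x........bbbbbbb
286 #########o.ooooooxoxoooooxxxxxxxooooooooooxxo.....bbbbbbbbbb
290 #########bboooxooxoxxxxxxoooo........oxoxoxx...bbbbbbbbbbbbb
294 #########bbbbxxxxoxxxxxxo............oooo...obbbbbbbbbbbbbbb
298 #########bbbbbxxooxxxx#x..................bbbbbbbbbbbbbbbbbb
302 ########bbbbbbbxxooooox................bbbbbbbbbbbbbbbbbbbbb
306 ########bbbbbbbbxxxxo...............bbbbbbbbbbbbbbbbbbbbbbbb
310 #######bbbbbbbbbbbbbbb............bbbbbbbbbbbbbbbbbbbbbbbbbb
314 ######bbbbbbbbbbbbbbbbbb.......bbbbbbbbbbbbbbbbbbbbbbbbbbbbb
318 #####bbbbbbbbbbbbbbbbbbbbb..bbbbbbbbbbbbbbbbbbbbbbbbbbbbbbbb
322 ####bbbbbbbbbbbbbbbbbbbbbbbbbbbbbbbbbbbbbbbbbbbbbbbbbbbbbbbb
326 ###bbbbbbbbbbbbbbbbbbbbbbbbbbbbbbbbbbbbbbbbbbbbbbbbbbbbbbbbb
```

```bash
python3 - <<'E'
from bl import *
c=wrist();p=c["pixels"].astype(int);v=p.mean(2)
m=((v<118)&(v>30)&(p[...,0]<=p[...,2]+3)).astype(np.uint8);m[:236]=0;m[314:]=0;m[:,:230]=0;m[:,304:]=0
cs,_=cv2.findContours(m,cv2.RETR_EXTERNAL,cv2.CHAIN_APPROX_NONE);k=max(cs,key=cv2.contourArea)[:,0]
for z in(.116,.021):print(z,[np.round(x,1) for x in cv2.minAreaRect((tobin(ray(c,k,z))*1e3).astype(np.float32))])
E
python3 go.py -60 0 .13
```

```text
0.116 [array([  5.5, -14.2]), array([29.1, 23. ]), np.float64(73.9)]
0.021 [array([ 37.3, -65.9]), array([52.7, 41.8]), np.float64(73.9)]
bin now [25.3 -0.1] [0.5986 0.0371 0.1135] f [-8.3 -2.2 -0.5] t 6.6333 j [ 0.06  0.53  0.06  1.1  -0.    0.65]
shift [ 0.1312 -0.1094 -0.0317] turn [-0.0016 -0.0018  0.0007]
```

At shelf height the outline would be only 29×23 mm, which is too small. At floor height it is about 53×42 mm with its sides, at x=37 past the lip, so the blade has dropped into the bin. I'll back out along −x so the flap closes, then lift.

```bash
python3 -m pendant '[0.013,-0.011,0,0,0,0,1,0.026,-0.022,0,0,0,0,1,0.039,-0.033,0,0,0,0,1,0.052,-0.044,0,0,0,0,1,0.066,-0.055,0,0,0,0,1,0.08,-0.066,-0.005,0,0,0,1,0.095,-0.079,-0.01,0,0,0,1,0.11,-0.092,-0.015,0,0,0,1,0.12,-0.1,-0.02,0,0,0,1,0.131,-0.109,-0.03,0,0,0,1]'
python3 -m pendant '[0,0,-0.04,0,0,0,1,0,0,-0.08,0,0,0,1,0,0,-0.12,0,0,0,1,0,0,-0.16,0,0,0,1,0.06,-0.05,-0.2,0,0,0,1,0.12,-0.1,-0.24,0,0,0,1,0.18,-0.15,-0.24,0,0,0,1,0.24,-0.2,-0.24,0,0,0,1,0.24,-0.2,-0.24,0,0,0,1,0.24,-0.2,-0.24,0,0,0,1]'
python3 - <<'E'
from bl import *
d0=pickle.load(open("d0.pkl","rb"))
for n in("scene","top"):
    c=bot.camera(n);a=d0[n]["pixels"].astype(int);b=c["pixels"].astype(int)
    D=np.abs(a-b).max(2)>35
    cs,_=cv2.findContours(cv2.dilate(D.astype(np.uint8),np.ones((3,3))),cv2.RETR_EXTERNAL,cv2.CHAIN_APPROX_SIMPLE)
    print(n,"changed boxes",[cv2.boundingRect(k) for k in cs if cv2.contourArea(k)>25])
    q=proj(c,W(lip,np.array([[-130,95,0],[-130,-95,0],[-8,-95,0],[-8,95,0]])/1e3)).astype(np.int32)
    m=np.zeros(D.shape,np.uint8);cv2.fillPoly(m,[q],1);g=b.mean(2)
    print(" dark px on shelf",int(((g<np.median(g[m>0])-27)&(m>0)).sum()))
    f=proj(c,W(lip,np.array([[10,90,10],[10,0,10],[10,-90,10],[60,90,35],[60,-90,35]])/1e3)).astype(int)
    print(" flap colours then/now",[(a[y,x].tolist(),b[y,x].tolist()) for x,y in f])
E
```

```text
clock: 7.47
eef_pos: [0.516, 0.0281, 0.1302]
tool_rot: [0.288, 0.958, -0.0, -0.0]
ft_force: [-0.5, -0.3, 0.8]
grip_width: 0.0854
grasp_force: 0.0
clock: 8.3
eef_pos: [0.3595, 0.0108, 0.2507]
tool_rot: [0.288, 0.958, 0.0, 0.001]
ft_force: [0.6, 0.5, 0.1]
grip_width: 0.0856
grasp_force: 0.0
scene changed boxes [(319, 169, 21, 17), (499, 0, 6, 12), (444, 0, 141, 135), (370, 0, 58, 135), (325, 0, 41, 61)]
 dark px on shelf 0
 flap colours then/now [([209, 206, 202], [211, 208, 203]), ([182, 185, 182], [181, 183, 180]), ([201, 202, 199], [198, 199, 196]), ([213, 215, 214], [213, 216, 214]), ([191, 192, 186], [195, 196, 190])]
top changed boxes [(564, 362, 21, 31), (586, 340, 54, 60), (317, 261, 111, 139), (347, 208, 22, 18)]
 dark px on shelf 0
 flap colours then/now [([104, 111, 117], [105, 112, 117]), ([105, 111, 117], [105, 111, 117]), ([108, 115, 120], [107, 114, 120]), ([107, 114, 119], [106, 113, 119]), ([107, 113, 119], [107, 114, 120])]
```

The shelf is empty and the flap is shut as it was at the start. The only changes in the images are the robot and the missing blade. I'm handing in.

```bash
python3 -c "
from workcell import bot
print(bot.job_done())"
```

```text
the job is handed in; nothing more can be done
None
```

The job is handed in at about 8.4 s: the blade was pushed off the shelf into the bin while the front finger held the flap open, the flap is shut again, and the clipper, comb and bottle were not moved.

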